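Feel along the rivets of a diaphragm plate

TASK

With the gripper closed, check the row of rivets on the black rim of the sprung diaphragm plate by feel: touch the white rivet, then run the fingertips along the rim in light contact over the yellow and the blue rivet to the red one, pressing just enough that the plate stays a little sunk, never down to its stop. Finish while holding the fingertips on the red rivet, the plate still slightly pressed down. Do not touch or lift the plate by its brass spool, and leave the loose parts and tools on the bench where they are.

Things in the scene. Friction and masses are not known exactly. Their poses are not given: they have to be found in the camera images.
- plate (a joint): How far the sprung diaphragm plate is pushed down, in m: 0 at rest (within 1 mm), positive downwards, hard stop at 0.016, spring 0.5 N per mm, so the stop is reached at about 8 N. It stays level: it only moves straight up and down. The plate is 216 mm across on a round stand (170 mm across, 14 mm high): a bright metal dish with a flat black rubber rim and a brass spool in the middle. It can be pulled up by the spool, which is not wanted.
- plate_centre (a point): Centre of the plate, on the vertical axis of the stand, at the height of the rim's top face (about 92 mm above the bench at rest). Moves down with the plate.
- rim: The flat black rubber rim: a ring 148 mm inside, 216 mm outside, 14 mm thick; origin at the centre of the ring on its underside (14 mm below its top face). Part of the plate.
- spool: Upright brass spool fixed in the middle of the plate, 28 mm across at the foot, 45 mm tall, standing from the height of the rim's top face; origin at the centre of its foot. Not to be touched.
- rivet_white: White domed rivet, number 1 of 4 in the row along the rim, 20 mm across, standing 2.5 mm proud of the rim's top face; origin at the centre of its base, on the rim's top face, 91 mm from the plate's axis. Neighbouring rivets are 45 degrees (70 mm) apart; the bare black rim runs level between them. Part of the plate, moves down with it.
- rivet_yellow: Yellow domed rivet, number 2 of 4 in the row along the rim, 20 mm across, standing 2.5 mm proud of the rim's top face; origin at the centre of its base, on the rim's top face, 91 mm from the plate's axis. Neighbouring rivets are 45 degrees (70 mm) apart; the bare black rim runs level between them. Part of the plate, moves down with it.
- rivet_blue: Blue domed rivet, number 3 of 4 in the row along the rim, 20 mm across, standing 2.5 mm proud of the rim's top face; origin at the centre of its base, on the rim's top face, 91 mm from the plate's axis. Neighbouring rivets are 45 degrees (70 mm) apart; the bare black rim runs level between them. Part of the plate, moves down with it.
- rivet_red: Red domed rivet, number 4 of 4 in the row along the rim, 20 mm across, standing 2.5 mm proud of the rim's top face; origin at the centre of its base, on the rim's top face, 91 mm from the plate's axis. Neighbouring rivets are 45 degrees (70 mm) apart; the bare black rim runs level between them. Part of the plate, moves down with it.
- spare_spool: Brass valve spool standing loose near the stand, 30 mm across, 60 mm tall; origin at the centre of its underside. Leave alone.
- collar: Loose steel collar lying near the stand, 44 mm across, 18 mm tall; origin at the centre of its underside. Leave alone.
- fitting: Loose stepped brass fitting standing near the stand, 38 mm across, 40 mm tall; origin at the centre of its underside. Leave alone.
- wrench: Loose wrench lying on the bench to the right of the stand; origin at the centre of its underside. Leave alone.
- driver: Loose screwdriver lying on the bench to the left of the stand; origin at the centre of its underside. Leave alone.
Mind the look-alikes: they are no part of the job. Leave any pink or turquoise look-alike of the part that bears plate alone.

How it is judged:
By the outcome, as a careful person would: the job done as asked, in the order asked, and still so for the second after the job is handed in, while the arm keeps its last pose, push and grip.
It also fails if it takes over 48 s, if anything falls off the work surface, if the arm or the gripper's body presses on something with over 40 N, if the wrist force passes 120 N, or if a joint passes its speed limit or range.

ROBOT

A 6-joint arm with a two-finger parallel gripper is mounted at the origin on the work surface. World frame = base frame: x ahead of the robot, y to its left, z up, the work surface at z = 0. Lengths are in m, angles in rad, forces in N, time in s.
With the tool pointing down it reaches from about 0.225 to 0.875 m from the base axis. Payload 3.4 kg.
Tool frame: the origin (TCP) lies on the centre line of the jaws, within the pads' length; the fingertips stand 17 mm ahead of it and the grasp point (between the pads) lies 2 mm behind it; z points along the fingers, y is the line along which they close (so a half turn about z gives the same grasp; the last joint's range is limited). The gripper opens to 85 mm and grips with 20 to 120 N. Pads are 22 mm wide; open, the fingers measure 114 mm over their backs; the gripper's body (76 mm by 85 mm) begins 54 mm behind the grasp point. The pads swing forward as they close: fully open they stand 13 mm farther back than shut.
Start: joints at [1.209, 0.276, 1.505, -0, 1.361, -0.121], TCP at [0.137, 0.558, 0.248] pointing down, gripper open.
Joint ranges: [-2.89, 2.89], [-0.75, 2.08], [0.22, 2.7], [-1.18, 4.32], [0.11, 2.71], [-2.7, 2.7]. Speed limits (rad/s): [2.57, 2.57, 3.14, 3.14, 3.14, 3.14].

INTERFACE

Orientations are given as a unit quaternion [w, x, y, z].
In Python, from rig import manip gives the robot as it stands.
- The arm moves only by the tool move_arm, never from a script. Its argument "steps" is one flat list of numbers, 7 for each row, row after row: the turn, a rotation vector about the world's x, y, z normalised to -1 to 1, where 1 is 360 degrees, then the shift along the world's x, y, z normalised to -1 to 1, where 1 is 1 m, then the opening, from -1 (shut) to 1 (fully open). A call has exactly 10 rows; each row is the pose to reach, as a shift and turn from the pose commanded when the call began, turning the shorter way round; what a row does not reach only later rows make up. A row lasts 1/10 s, in which the tool goes at most 50 mm and 8.59 degrees, less where a joint would pass 70% of its speed; a pose out of reach is approached as far as the arm can. A call with a number of a shift or a turn outside -1 to 1 is refused whole. A call with a gripper value outside its range is refused whole. The fingers move at their own pace and stop on an object; "squeeze" is the grip in N (left out, the last holds). Time passes only in rows, so rows that repeat a pose let the fingers close, or fill a call up. It gives the time, the measured TCP pose, the force, the opening and the grip force at its end, in the units of the state.
- manip.get_state(): the state, without advancing time (a new reading comes with each control period).
- manip.get_image(name): name is "side" or "top"; returns a dict with "pixels" (420x560x3 uint8, blue, green, red), "fx", "fy", "cx", "cy" (pixels), "R" (3x3) and "t" (3): a world point X has camera coordinates R X + t. Camera axes: x right, y down, z forward; pixel columns grow to the right and rows downward; lengths in m; the calibration is good to about 2 mm. A picture is of the moment at which its call begins. There is no depth.
- manip.sign_off(): hands the job in; it is judged then, once.
The state is a dict: "clock": time; "qpos": joint angles; "qd": joint speeds; "effort": joint torques, N m; "position": TCP position; "ee_rot": TCP orientation; "contact_force": force on the tool from outside, world axes, zero at the start; "moment": the same for the moment, N m; "width": finger opening in m; "gripper_force": force on a finger pad.
Only numpy, scipy, OpenCV 4.12 (cv2) and the standard library are available. Lean on these libraries where they do the work, as an engineer would, in place of code of your own. Each camera call takes 0.05 s, during which the arm holds its last target. There are 200 camera calls.

## Working session

There is one attempt and no reset: what is moved stays moved. The work goes in short steps, Python scripts to look and compute and a tool call to move; the robot and the scene stay as the last step left them, time stands still between calls to the robot, and variables do not carry over. Pictures are saved under pics/ and viewed, at most 10 in all, crops included, and the job is handed in when it is done.

Besides the shell and the picture viewer there is one more tool, called after "Call:" as name(argument=value, ...), one argument or row to a line, values as JSON. move_arm: Moves the arm, as the interface text tells. Scaled input: -1 to 1 covers 1 m each way for a shift and 360 degrees each way for a turn. Its arguments: {"type":"object","properties":{"steps":{"type":"array"},"squeeze":{"type":"number"}},"required":["steps"]}

```bash
mkdir -p pics; ls
python3 - <<'E'
from rig import manip
import cv2
for n in("side","top"):
    d=manip.get_image(n); cv2.imwrite(f"pics/{n}0.png",d["pixels"]); print(n,d["fx"],d["fy"],d["cx"],d["cy"],d["R"],d["t"])
print(manip.get_state())
E
```

```text
pics
side 476.85880431947885 476.85880431947885 283.3537849261836 209.86711413066791 [[-0.97275608 -0.2317992  -0.00384046]
 [-0.13787505  0.59175803 -0.79423731]
 [ 0.1863762  -0.77206966 -0.60759555]] [0.55821643 0.12765683 1.01152881]
top 534.9286932009402 534.9286932009402 274.3222546684113 214.5591905515236 [[ 0.01589611 -0.99978532 -0.01328995]
 [-0.99776092 -0.01499752 -0.06517843]
 [ 0.06496512  0.01429628 -0.99778512]] [-0.00268938  0.55243251  1.35349776]
{'clock': 0.1, 'qpos': array([ 1.20899046e+00,  2.76528271e-01,  1.50602630e+00, -2.97836276e-05,
        1.36067014e+00, -1.20981507e-01]), 'qd': array([ 0.00125591, -0.00314681, -0.00345876,  0.00143858, -0.00085815,
        0.00029447]), 'effort': array([ 7.82596471e-04, -4.17700839e+01, -2.46402133e+01, -3.51181061e-04,
        6.02893488e-03,  1.05013163e-05]), 'position': array([0.13698606, 0.55798746, 0.24752028]), 'ee_rot': array([-1.80938138e-04,  1.20118279e-01,  9.92759252e-01, -7.95853633e-04]), 'contact_force': array([ 0.50905793,  0.27016557, -0.2240809 ]), 'moment': array([0.02293924, 0.00572394, 0.00134719]), 'gripper_force': 0.0, 'width': 0.08522806669488552}
```

View pics/top0.png

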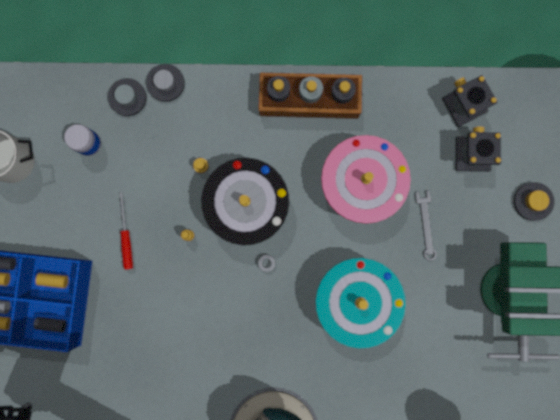

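View pics/side0.png

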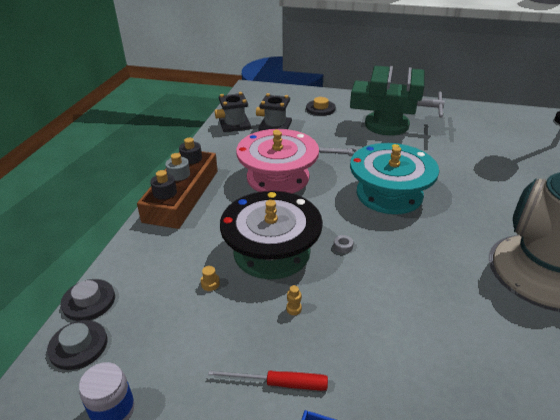

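The top view shows three plates: black rim at (245,200), pink at (366,179) and turquoise at (360,303). The black one on the green stand is the one meant, with red (237,165), blue (265,170), yellow (282,193) and white (277,221). In the side view it is at (271,222). Next I'll measure the rivets and confirm in a crop.

```bash
cat > h.py <<'E'
import cv2, numpy as np
from rig import manip
def ray(d,u,v):
    c=-d["R"].T@d["t"]; r=d["R"].T@np.array([(u-d["cx"])/d["fx"],(v-d["cy"])/d["fy"],1]); return c,r
def at_z(d,u,v,z):
    c,r=ray(d,u,v); return c+r*(z-c[2])/r[2]
def proj(d,X):
    p=d["R"]@np.asarray(X)+d["t"]; return np.array([d["fx"]*p[0]/p[2]+d["cx"],d["fy"]*p[1]/p[2]+d["cy"]])
def blob(px,seed,col,r=9):
    hsv=cv2.cvtColor(px,cv2.COLOR_BGR2HSV).astype(int); H,S,V=[hsv[...,i] for i in range(3)]
    m={"red":((H<8)|(H>172))&(S>140)&(V>80),"blue":(H>100)&(H<130)&(S>120)&(V>70),"yellow":(H>20)&(H<35)&(S>120)&(V>100),"white":(S<70)&(V>140)}[col]
    yy,xx=np.mgrid[:px.shape[0],:px.shape[1]]; m=m&(np.hypot(xx-seed[0],yy-seed[1])<r)
    return xx[m].mean(),yy[m].mean(),m.sum()
E
python3 - <<'E'
from h import *
T=manip.get_image("top");S=manip.get_image("side")
st={"white":(277,221),"yellow":(282,193),"blue":(265,170),"red":(237,165)}
ss={"white":(301,202),"yellow":(272,196),"blue":(243,202),"red":(228,221)}
P=[]
for k in st:
    a=blob(T["pixels"],st[k],k,8);b=blob(S["pixels"],ss[k],k,8)
    pt=at_z(T,*a[:2],.0932);ps=at_z(S,*b[:2],.0932)
    M=[np.c_[d["R"],d["t"]] for d in(T,S)]
    K=[np.array([[d["fx"],0,d["cx"]],[0,d["fy"],d["cy"]],[0,0,1]]) for d in (T,S)]
    X=cv2.triangulatePoints(K[0]@M[0],K[1]@M[1],np.array(a[:2]),np.array(b[:2])).ravel();X=X[:3]/X[3]
    print(k,np.round(a,1),np.round(b,1),pt.round(4),ps.round(4),X.round(4)); P.append((pt,ps))
P=np.array(P)
from scipy.optimize import least_squares
for i,n in enumerate(("top","side")):
    f=lambda p:np.concatenate([P[j,i,:2]-p[:2]-.091*np.array([np.cos(p[2]+j*np.pi/4),np.sin(p[2]+j*np.pi/4)]) for j in range(4)])
    c0=P[:,i,:2].mean(0); 
    r=least_squares(f,[*(c0-[.05,-.02]),-2.0]); print(n,r.x,r.fun.round(4))
    r=least_squares(f,[*(c0-[.05,-.02]),-1.]); print(n,r.x,r.fun.round(4))
c=cv2.resize(T["pixels"][140:260,180:440],None,fx=3,fy=3,interpolation=cv2.INTER_CUBIC)
s=cv2.resize(S["pixels"][170:290,160:420],None,fx=3,fy=3,interpolation=cv2.INTER_CUBIC)[:240]
cv2.imwrite("pics/c1.png",np.vstack([c,s]))
E
```

```text
white [276.4 220.7  46. ] [299.6 202.5  46. ] [ 5.326e-01 -4.000e-04  9.320e-02] [0.5352 0.0067 0.0932] [ 5.345e-01 -1.000e-04  8.820e-02]
yellow [281.1 192.6  62. ] [271.5 194.3  39. ] [ 0.6012 -0.0108  0.0932] [ 0.6031 -0.0093  0.0932] [ 0.6022 -0.0106  0.0923]
blue [264.9 169.4  75. ] [242.2 201.4  45. ] [0.6575 0.0295 0.0932] [0.6593 0.0315 0.0932] [0.6587 0.0298 0.0919]
red [236.8 164.6  69. ] [227.6 219.5  47. ] [0.6684 0.0983 0.0932] [0.6702 0.0998 0.0932] [0.6695 0.0986 0.0922]
top [ 0.58001667  0.07726971 -2.12135483] [ 0.0002 -0.0001 -0.      0.0005 -0.0001 -0.0002 -0.0001 -0.0002]
top [ 0.58001667  0.07726971 -2.12135481] [ 0.0002 -0.0001 -0.      0.0005 -0.0001 -0.0002 -0.0001 -0.0002]
side [ 0.58311438  0.08105443 -2.14316793] [ 0.0013  0.0021  0.0008 -0.0014 -0.0003 -0.0002 -0.0018 -0.0005]
side [ 0.5831144   0.08105445 -2.14316843] [ 0.0013  0.0021  0.0008 -0.0014 -0.0003 -0.0002 -0.0018 -0.0005]
```

View pics/c1.png

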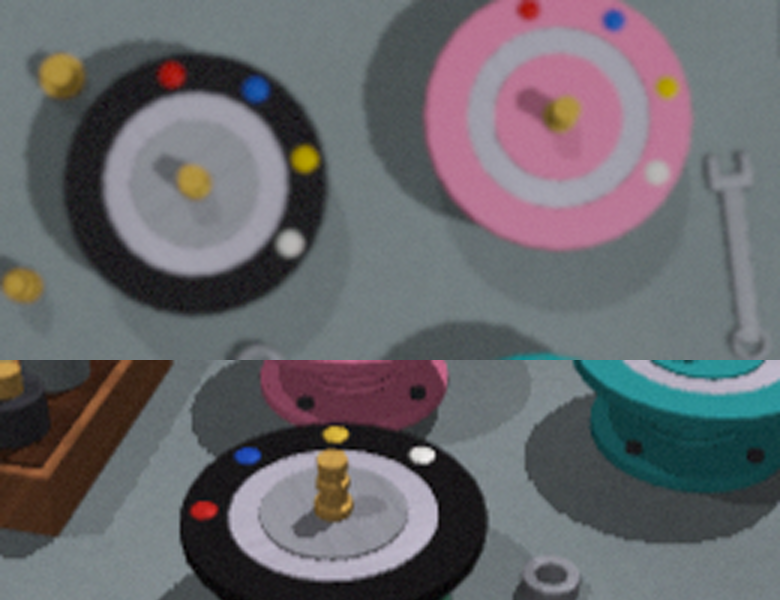

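The top fit is within 0.5 mm. The crop confirms the black-rimmed plate on the green stand, with the rivets red, blue, yellow, white and the brass spool in the middle. I'll close the gripper and fly over to the white rivet, about (0.5335, 0.0005).

Call:
move_arm(
  steps=[0, 0, 0, 0.02, -0.028, 0, -1, 0, 0, 0, 0.044, -0.062, 0, -1, 0, 0, 0, 0.068, -0.0956, 0, -1, 0, 0, 0, 0.092, -0.129, 0, -1, 0, 0, 0, 0.116, -0.163, 0, -1, 0, 0, 0, 0.14, -0.197, 0, -1, 0, 0, 0, 0.164, -0.23, 0, -1, 0, 0, 0, 0.188, -0.264, 0, -1, 0, 0, 0, 0.212, -0.298, 0, -1, 0, 0, 0, 0.236, -0.332, 0, -1],
  squeeze=20,
)

```text
clock: 1.2
position: [0.3737, 0.2249, 0.2484]
ee_rot: [0.0, 0.12, 0.993, 0.0]
contact_force: [1.1, -0.3, -0.3]
width: -0.0004
gripper_force: 0.0
```

Call:
move_arm(
  steps=[0, 0, 0, 0.024, -0.034, -0.01, -1, 0, 0, 0, 0.048, -0.068, -0.02, -1, 0, 0, 0, 0.072, -0.102, -0.03, -1, 0, 0, 0, 0.096, -0.135, -0.05, -1, 0, 0, 0, 0.12, -0.169, -0.07, -1, 0, 0, 0, 0.14, -0.197, -0.08, -1, 0, 0, 0, 0.155, -0.217, -0.09, -1, 0, 0, 0, 0.1605, -0.2255, -0.1, -1, 0, 0, 0, 0.1605, -0.2255, -0.105, -1, 0, 0, 0, 0.1605, -0.2255, -0.105, -1],
)

```text
clock: 2.2
position: [0.5321, 0.0018, 0.1424]
ee_rot: [-0.002, 0.12, 0.993, 0.0]
contact_force: [-1.1, 0.4, -0.6]
width: -0.0005
gripper_force: 0.0
```

Run:
```python
from h import *
s=manip.get_state();print({k:np.round(s[k],4) for k in("clock","qpos","position","ee_rot","contact_force","moment","width")})
T=manip.get_image("top");S=manip.get_image("side")
a=cv2.resize(T["pixels"][140:290,180:340],None,fx=2.5,fy=2.5);b=cv2.resize(S["pixels"][120:270,200:360],None,fx=2.5,fy=2.5)
tip=s["position"]+[0,0,-.017]; print(proj(T,tip),proj(S,tip))
cv2.imwrite("pics/d1.png",np.hstack([a,b]))
```

```text
{'clock': np.float64(2.2), 'qpos': array([-1.2790e-01,  2.9630e-01,  1.7579e+00,  8.0000e-04,  1.0907e+00,
       -1.4583e+00]), 'position': array([0.5321, 0.0018, 0.1424]), 'ee_rot': array([-1.600e-03,  1.201e-01,  9.928e-01,  4.000e-04]), 'contact_force': array([-1.1266,  0.4294, -0.6087]), 'moment': array([ 0.0162, -0.0139, -0.0042]), 'width': np.float64(-0.0005)}
[275.28493147 220.21478897] [301.69417956 189.47119017]
```

View pics/d1.png

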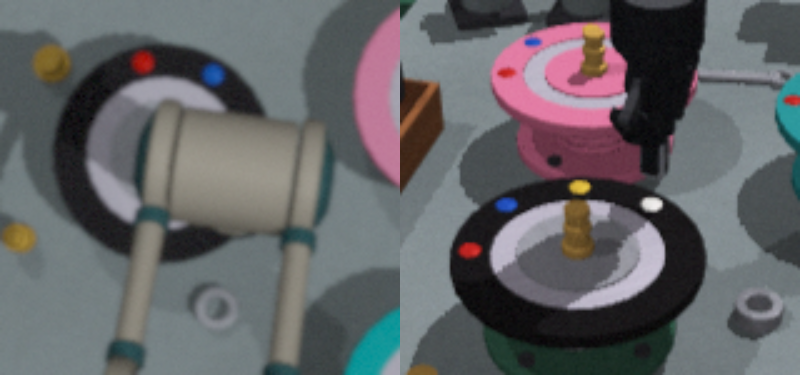

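The closed fingertips hang above the white rivet, with the tip at about (301,190) in the side view, which matches the projection. I'll descend slowly and read the force.

Call:
move_arm(
  steps=[0, 0, 0, 0, 0, -0.01, -1, 0, 0, 0, 0, 0, -0.02, -1, 0, 0, 0, 0, 0, -0.025, -1, 0, 0, 0, 0, 0, -0.028, -1, 0, 0, 0, 0, 0, -0.03, -1, 0, 0, 0, 0, 0, -0.032, -1, 0, 0, 0, 0, 0, -0.034, -1, 0, 0, 0, 0, 0, -0.036, -1, 0, 0, 0, 0, 0, -0.037, -1, 0, 0, 0, 0, 0, -0.037, -1],
)

```text
clock: 3.3
position: [0.5338, 0.0009, 0.1065]
ee_rot: [0.0, 0.12, 0.993, 0.0]
contact_force: [0.6, -0.2, 2.1]
width: 0.0001
gripper_force: 1.2
```

Run:
```python
from h import *
F=[]
for i in range(4):
    s=manip.get_state();F.append(np.r_[s["position"],s["contact_force"]])
    S=manip.get_image("side")
print(np.round(F,4))
b=blob(S["pixels"],(271.5,194.3),"yellow",8);r=blob(S["pixels"],(227.6,219.5),"red",8);bl=blob(S["pixels"],(242.2,201.4),"blue",8);print("was 194.3 219.5 201.4",b,r,bl)
for z in(.0932,.0882,.0832):print(z,[proj(S,(.581+.091*np.cos(a),.078+.091*np.sin(a),z)).round(1) for a in np.radians([-76.5,-31.5,13.5])])
```

```text
[[ 5.3380e-01  9.0000e-04  1.0650e-01  6.0830e-01 -1.6730e-01  2.1104e+00]
 [ 5.3380e-01  9.0000e-04  1.0650e-01 -2.8600e-01  2.2100e-02  2.9805e+00]
 [ 5.3380e-01  9.0000e-04  1.0660e-01 -3.1580e-01  5.6740e-01  1.9667e+00]
 [ 5.3380e-01  9.0000e-04  1.0660e-01  1.4610e-01  9.8300e-01  2.8488e+00]]
was 194.3 219.5 201.4 (np.float64(271.57894736842104), np.float64(196.1315789473684), np.int64(38)) (np.float64(227.59574468085106), np.float64(221.51063829787233), np.int64(47)) (np.float64(242.24444444444444), np.float64(203.44444444444446), np.int64(45))
0.0932 [array([272. , 194.1]), array([242.7, 201.2]), array([228. , 219.4])]
0.0882 [array([272.1, 195.9]), array([242.8, 203. ]), array([228.2, 221.3])]
0.0832 [array([272.1, 197.7]), array([243. , 204.8]), array([228.4, 223.1])]
```

Contact is on the white rivet at 2.5 N, with the plate 5 mm sunk (the rivets in the side view shifted 1.9 px), so the geometry is consistent. Now the offsets for the arc along the rim, 2 mm lower so the bare rim stays sunk by about 4.5 mm.

Run:
```python
import numpy as np
c=lambda i:np.array([.581,.078])+.091*np.array([np.cos(a:=np.radians(-121.5+2.25*i)),np.sin(a)])
for k in range(6):
    print(k,*[f"{x:.4f},{y:.4f};" for x,y in (c(10*k+j)-c(10*k) for j in range(1,11))])
```

```text
0 0.0031,-0.0018; 0.0062,-0.0035; 0.0094,-0.0051; 0.0127,-0.0065; 0.0161,-0.0078; 0.0194,-0.0090; 0.0228,-0.0100; 0.0263,-0.0109; 0.0298,-0.0117; 0.0333,-0.0123;
1 0.0035,-0.0005; 0.0071,-0.0008; 0.0107,-0.0011; 0.0142,-0.0011; 0.0178,-0.0011; 0.0214,-0.0008; 0.0249,-0.0005; 0.0285,0.0000; 0.0320,0.0006; 0.0355,0.0014;
2 0.0035,0.0009; 0.0069,0.0019; 0.0103,0.0031; 0.0136,0.0044; 0.0169,0.0058; 0.0201,0.0074; 0.0232,0.0091; 0.0263,0.0109; 0.0293,0.0128; 0.0322,0.0149;
3 0.0028,0.0022; 0.0056,0.0044; 0.0083,0.0068; 0.0109,0.0093; 0.0133,0.0118; 0.0157,0.0145; 0.0180,0.0173; 0.0201,0.0201; 0.0222,0.0231; 0.0241,0.0261;
4 0.0018,0.0031; 0.0035,0.0062; 0.0051,0.0094; 0.0065,0.0127; 0.0078,0.0161; 0.0090,0.0194; 0.0100,0.0228; 0.0109,0.0263; 0.0117,0.0298; 0.0123,0.0333;
5 0.0005,0.0035; 0.0008,0.0071; 0.0011,0.0107; 0.0011,0.0142; 0.0011,0.0178; 0.0008,0.0214; 0.0005,0.0249; 0.0000,0.0285; -0.0006,0.0320; -0.0014,0.0355;
```

Call:
move_arm(
  steps=[0, 0, 0, 0.0031, -0.0018, -0.001, -1, 0, 0, 0, 0.0062, -0.0035, -0.002, -1, 0, 0, 0, 0.0094, -0.0051, -0.002, -1, 0, 0, 0, 0.0127, -0.0065, -0.002, -1, 0, 0, 0, 0.0161, -0.0078, -0.002, -1, 0, 0, 0, 0.0194, -0.009, -0.002, -1, 0, 0, 0, 0.0228, -0.01, -0.002, -1, 0, 0, 0, 0.0263, -0.0109, -0.002, -1, 0, 0, 0, 0.0298, -0.0117, -0.002, -1, 0, 0, 0, 0.0333, -0.0123, -0.002, -1],
)

```text
clock: 4.5
position: [0.5672, -0.0115, 0.1043]
ee_rot: [-0.0, 0.12, 0.993, -0.0]
contact_force: [-2.4, -0.4, 2.3]
width: 0.0002
gripper_force: 1.2
```

Call:
move_arm(
  steps=[0, 0, 0, 0.0035, -0.0005, 0, -1, 0, 0, 0, 0.0071, -0.0008, 0, -1, 0, 0, 0, 0.0107, -0.0011, 0, -1, 0, 0, 0, 0.0142, -0.0011, 0, -1, 0, 0, 0, 0.0178, -0.0011, 0, -1, 0, 0, 0, 0.0214, -0.0008, 0, -1, 0, 0, 0, 0.0249, -0.0005, 0, -1, 0, 0, 0, 0.0285, 0, 0, -1, 0, 0, 0, 0.032, 0.0006, 0, -1, 0, 0, 0, 0.0355, 0.0014, 0, -1],
)

```text
clock: 5.5
position: [0.6031, -0.0101, 0.1046]
ee_rot: [0.0, 0.12, 0.993, -0.0]
contact_force: [-3.0, 0.5, 4.0]
width: -0.0003
gripper_force: 1.7
```

Call:
move_arm(
  steps=[0, 0, 0, 0.0035, 0.0009, 0, -1, 0, 0, 0, 0.0069, 0.0019, 0, -1, 0, 0, 0, 0.0103, 0.0031, 0, -1, 0, 0, 0, 0.0136, 0.0044, 0, -1, 0, 0, 0, 0.0169, 0.0058, 0, -1, 0, 0, 0, 0.0201, 0.0074, 0, -1, 0, 0, 0, 0.0232, 0.0091, 0, -1, 0, 0, 0, 0.0263, 0.0109, 0, -1, 0, 0, 0, 0.0293, 0.0128, 0, -1, 0, 0, 0, 0.0322, 0.0149, 0, -1],
)

```text
clock: 6.5
position: [0.6349, 0.0051, 0.1043]
ee_rot: [0.0, 0.12, 0.993, 0.0]
contact_force: [-2.0, -0.9, 2.6]
width: 0.0002
gripper_force: 1.2
```

Call:
move_arm(
  steps=[0, 0, 0, 0.0028, 0.0022, 0, -1, 0, 0, 0, 0.0056, 0.0044, 0, -1, 0, 0, 0, 0.0083, 0.0068, 0, -1, 0, 0, 0, 0.0109, 0.0093, 0, -1, 0, 0, 0, 0.0133, 0.0118, 0, -1, 0, 0, 0, 0.0157, 0.0145, 0, -1, 0, 0, 0, 0.018, 0.0173, 0, -1, 0, 0, 0, 0.0201, 0.0201, 0, -1, 0, 0, 0, 0.0222, 0.0231, 0, -1, 0, 0, 0, 0.0241, 0.0261, 0, -1],
)

```text
clock: 7.5
position: [0.6592, 0.0313, 0.1046]
ee_rot: [0.0, 0.12, 0.993, 0.0]
contact_force: [-1.4, -2.4, 3.3]
width: -0.0001
gripper_force: 1.7
```

Call:
move_arm(
  steps=[0, 0, 0, 0.0018, 0.0031, 0, -1, 0, 0, 0, 0.0035, 0.0062, 0, -1, 0, 0, 0, 0.0051, 0.0094, 0, -1, 0, 0, 0, 0.0065, 0.0127, 0, -1, 0, 0, 0, 0.0078, 0.0161, 0, -1, 0, 0, 0, 0.009, 0.0194, 0, -1, 0, 0, 0, 0.01, 0.0228, 0, -1, 0, 0, 0, 0.0109, 0.0263, 0, -1, 0, 0, 0, 0.0117, 0.0298, 0, -1, 0, 0, 0, 0.0123, 0.0333, 0, -1],
)

```text
clock: 8.5
position: [0.6712, 0.0646, 0.1044]
ee_rot: [0.0, 0.12, 0.993, 0.0]
contact_force: [-0.3, -1.6, 2.4]
width: -0.0001
gripper_force: 1.2
```

Call:
move_arm(
  steps=[0, 0, 0, 0.0005, 0.0035, 0, -1, 0, 0, 0, 0.0008, 0.0071, 0, -1, 0, 0, 0, 0.0011, 0.0107, 0, -1, 0, 0, 0, 0.0011, 0.0142, 0, -1, 0, 0, 0, 0.0011, 0.0178, 0, -1, 0, 0, 0, 0.0008, 0.0214, 0, -1, 0, 0, 0, 0.0005, 0.0249, 0, -1, 0, 0, 0, 0, 0.0285, 0, -1, 0, 0, 0, -0.0006, 0.032, 0, -1, 0, 0, 0, -0.0014, 0.0355, 0, -1],
)

```text
clock: 9.5
position: [0.6699, 0.1003, 0.1046]
ee_rot: [0.0, 0.12, 0.993, 0.0]
contact_force: [0.7, -2.7, 3.2]
width: 0.0
gripper_force: 1.7
```

Run:
```python
from h import *
for i in range(3):
    S=manip.get_image("side");s=manip.get_state();print(np.round(np.r_[s["position"],s["contact_force"]],4))
print(proj(S,(.6695,.0992,.0862)))
cv2.imwrite("pics/e1.png",cv2.resize(S["pixels"][130:290,190:390],None,fx=3.5,fy=3.5))
```

```text
[ 0.6697  0.101   0.1046  0.0572 -3.0744  2.7485]
[ 0.6698  0.1009  0.1046  0.4684 -1.5702  3.568 ]
[ 0.6697  0.1009  0.1045  1.4386 -0.8242  3.2046]
[228.26660265 221.98031693]
```

View pics/e1.png

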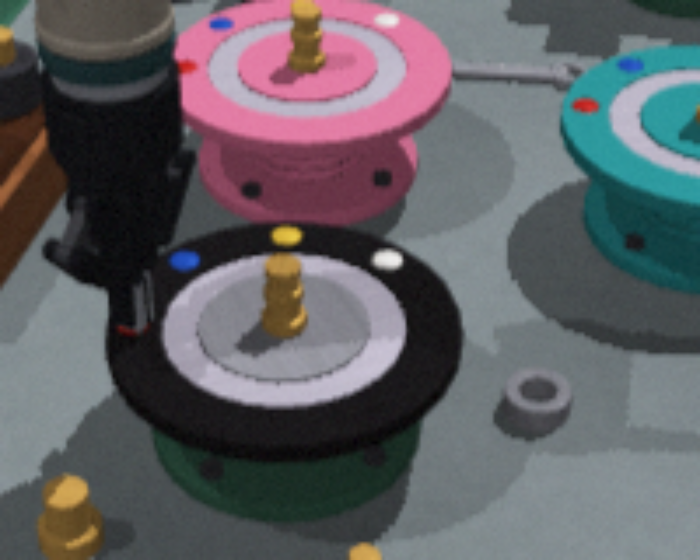

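The fingertips rest on the red rivet, visible under the tips at crop (135,328), and nothing else was disturbed. I'll ease up 2 mm, trim 1 mm towards the rivet centre and settle.

Call:
move_arm(
  steps=[0, 0, 0, 0, 0, -0.0, -1, 0, 0, 0, 0, 0, 0.0005, -1, 0, 0, 0, 0, -0.0005, 0.001, -1, 0, 0, 0, 0, -0.001, 0.0015, -1, 0, 0, 0, 0, -0.001, 0.0015, -1, 0, 0, 0, 0, -0.001, 0.0015, -1, 0, 0, 0, 0, -0.001, 0.0015, -1, 0, 0, 0, 0, -0.001, 0.0015, -1, 0, 0, 0, 0, -0.001, 0.0015, -1, 0, 0, 0, 0, -0.001, 0.0015, -1],
)

```text
clock: 10.65
position: [0.6695, 0.0989, 0.1058]
ee_rot: [-0.0, 0.12, 0.993, 0.0]
contact_force: [-0.1, 3.3, 2.7]
width: -0.0001
gripper_force: 1.4
```

Run:
```python
from rig import manip
s=manip.get_state();print(s["position"],s["contact_force"],s["clock"])
f=s["contact_force"][2]
if 0.9<f<5.5 and .098<s["position"][1]<.102: print(manip.sign_off())
```

```text
[0.6694692  0.09890673 0.10575539] [-0.05216309  3.3016234   2.69007672] 10.65
the job is handed in; nothing more can be done
None
```

The job is handed in at 10.65 s: with the gripper closed, the fingertips touched the white rivet, ran along the rim over yellow and blue, and now hold the red one with the plate about 6 mm down (2.7 N), well short of its stop.

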